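Unlock the sample transport case: hold the spring catch down and draw the bolt

ROBOT

A 6-joint arm with a two-finger parallel gripper is mounted at the origin on a cart in front of the work surface, level with it; the furniture and walls round the work are solid. World frame = base frame: x ahead of the robot, y to its left, z up, the work surface at z = 0. Lengths are in mm, angles in rad, forces in N, time in s.
With the tool pointing down it reaches from about 300 to 850 mm from the base axis. Payload 5.4 kg.
Tool frame: the origin (TCP) lies midway between the tips of the shut fingers; the grasp point (between the pads) lies 19 mm behind it; z points along the fingers, y is the direction in which the jaws open and shut (so a half turn about z gives the same grasp; the last joint's range is limited). The gripper opens to 85 mm and grips with 20 to 120 N. Pads are 22 mm wide; open, the fingers measure 114 mm over their backs; the gripper's body (76 mm by 85 mm) begins 54 mm behind the grasp point. The pads swing forward as they close: fully open they stand 13 mm farther back than shut.
Start: joints at [-1.408, 0.158, 1.597, -0, 1.386, -0.21], TCP at [209.405, -535.496, 231.299] pointing down, gripper open.
Joint ranges: [-2.91, 2.91], [-0.94, 2.29], [0.18, 2.7], [-1.29, 4.43], [0.17, 2.64], [-3, 3]. Speed limits (rad/s): [2.57, 2.57, 3.14, 3.14, 3.14, 3.14].

INTERFACE

Orientations are given as a unit quaternion [w, x, y, z].
In Python, from workcell import r gives the robot as it stands.
- The arm moves only by the tool carry_out, never from a script. Its argument "rows" is a list of rows, each an object with "offset": the shift along the tool's x, y, z in m, a list of three; "angular": the turn, a rotation vector about the tool's x, y, z in degrees, a list of three; "jaw": the gripper's target within -1 to 1 (fully open at 1, half-way at 0, shut at -1). A call has 1 to 20 rows; each row is the pose to reach, as a shift and turn from the pose commanded when the call began, along the tool's axes at that moment; what a row does not reach only later rows make up. A row lasts 1/8 s, in which the tool goes at most 62.5 mm and 10.7 degrees, less where a joint would pass 70% of its speed; a pose out of reach is approached as far as the arm can. A call with a gripper value outside its range is refused whole. The fingers move at their own pace and stop on an object; "newtons" is the grip in N (left out, the last holds). Time passes only in rows, so rows that repeat a pose let the fingers close. It gives the time, the measured TCP pose, the force and the opening at its end, in the units of the state.
- r.get_state(): the state, without advancing time (a new reading comes with each control period).
- r.get_image(name): name is "scene" or "top"; returns (picture, depth): 400x640x3 uint8, red, green, blue; 400x640 float32, mm along the optical axis (not along the pixel's ray), 0 where there is no reading.
- r.camera_params(name): a dict with "camera_matrix" (3x3 intrinsics, pixels), "position" and "rotation" of the camera in the world. Camera axes: x right, y up, looking along -z (the intrinsics and any distortion apply to the point x, -y, -z); pixel columns grow to the right and rows downward; lengths in mm; the calibration is good to about 2 mm. A picture is of the moment at which its call begins. camera_params takes no time and is no camera call.
- r.hand_in(): hands the job in, once; it reports no verdict.
The state is a dict: "t": time; "joints": joint angles; "qvel": joint speeds; "joint_torque": joint torques, N m; "position": TCP position; "eef_rot": TCP orientation; "force": force on the tool from outside, world axes, zero at the start; "wrist_torque": the same for the moment, N m; "finger_gap": finger opening in mm.
Only numpy, scipy, OpenCV 4.12 (cv2) and the standard library are available. Lean on these libraries where they do the work, as an engineer would, in place of code of your own. Each camera call takes 0.05 s, during which the arm holds its last target.

TASK

Unlock the transport case so that its hatch springs ajar: press the long spring catch pad down with one fingertip and, keeping it pressed all the way, push the bolt's upright tab with the other fingertip until the bolt is fully drawn. Then let go, so that the catch springs back up and locks the bolt open. Use the fingertips only, gently, never gripping or lifting anything, and leave the small things around the case where they stand.

Things in the scene. Friction and masses are not known exactly. Their poses are not given: they have to be found in the camera images.
- transport_case: Grey case, 180 (x) x 140 (y) x 80 mm high, fixed. Origin on the bench, on the centre line, 95 mm from the near end (with the carrying handle). x points from there to the far end, y left, z up. The hatch is the top from x = 20 to 85 mm, hinged at the far end. Bolt on the line y = +34 mm, catch pad on y = -34 mm; in the gap between pad and tab nothing is higher than 96 mm above the bench.
- catch_top (a point): Centre of the top of the catch pad, a ribbed aluminium bar 88 mm long (case x) and 28 mm wide (y), at case x = -35, y = -34 mm. Top 107 mm above the bench when up; goes straight down 8 mm to a stop, spring 3 N rising to 6 N. The bolt is free once it is 6 mm down. A fingertip can slide along it while pressing. Axes as the case's.
- catch (a joint): How far the catch pad is pressed down, m: 0 up (locking the bolt), 0.008 fully down. If it comes up on the way, its pawl drops between the bolt's teeth and blocks the bolt.
- tab_face (a point): Centre of the face to push of the bolt's upright steel tab: the face towards the hatch (+x). Tab 8 mm thick (x), 34 mm wide (y), from 97 to 120 mm above the bench, this point at 108.5 mm. Below it runs the bar between rails up to 96 mm above the bench. When shut, 48 mm free along +x to the staple on the hatch (top 99 mm above the bench). Moves with the bolt; axes as the case's.
- bolt (a joint): How far the bolt is drawn, m, along the case's -x (from the hatch towards the carrying handle): about 0 shut (it starts with up to 3 mm of slack taken up), 0.038 fully drawn, at its end stop. Friction about 1.5 N. With the catch up it cannot go past about 4 mm; from 34 mm on the catch can spring up again and lock it open.
- hatch (a joint): Opening angle of the hatch, rad: about 0.01 while bolted, springs up to 0.25 by itself when the bolt is drawn.
- small_beaker: Loose clear plastic beaker, 46 mm wide, 49 mm tall, at the left of the case; origin under its centre. Bystander.
- sample_vial: Loose short clear vial with a black cap, 22 mm wide, 40 mm tall, at the right of the case; origin under its centre. Bystander.
- dark_stopper: Loose dark rubber stopper, 21 mm wide, 24 mm tall, at the right of the case; origin under its centre. Bystander.
- label_tape: Loose roll of tape lying flat, 81 mm wide, 15 mm tall, on the bench at the left; origin under its centre. Bystander.

How it is judged:
By the outcome, as a careful person would: the job done as asked, in the order asked, and still so for the second after the job is handed in, with the robot touching nothing.
It also fails if it takes over 32 s, if anything falls off the work surface, if the arm or the gripper's body presses on something with over 40 N, if the wrist force passes 120 N, or if a joint passes its speed limit or range.

## Working session

There is one attempt and no reset: what is moved stays moved. The work goes in short steps, Python scripts to look and compute and a tool call to move; the robot and the scene stay as the last step left them, time stands still between calls to the robot, and variables do not carry over. Pictures are saved under pics/ and viewed, and the job is handed in when it is done.

Besides the shell and the picture viewer there is one more tool, called after "Call:" as name(argument=value, ...) on one line, values as JSON. carry_out: Moves the arm, as the interface text tells. Its arguments: {"type":"object","properties":{"rows":{"type":"array","items":{"type":"object","properties":{"offset":{"type":"array","items":{"type":"number"}},"angular":{"type":"array","items":{"type":"number"}},"jaw":{"type":"number"}}}},"newtons":{"type":"number"}},"required":["rows"]}

```bash
mkdir -p pics; ls; python3 - <<'E'
from workcell import r
import cv2,numpy as np
s=r.get_state()
for k in s: print(k,np.round(s[k],4) if not isinstance(s[k],dict) else s[k])
for n in("scene","top"):
    p,d=r.get_image(n); cv2.imwrite(f"pics/{n}0.png",p[:,:,::-1]); np.savez(f"{n}0.npz",p=p,d=d)
    print(n,r.camera_params(n))
E
```

```text
pics
t 0.0
joints [-1.4081  0.1591  1.5982  0.      1.3862 -0.2101]
qvel [ 0.0008 -0.0003  0.0008 -0.0005  0.0004  0.0002]
joint_torque [ 1.00000e-04 -3.96008e+01 -3.31426e+01 -2.00000e-04  8.60000e-03
 -0.00000e+00]
position [ 209.3264 -534.9001  230.3062]
eef_rot [-0.001   0.9827  0.1853  0.    ]
force [-0.5623  0.1532  0.4529]
wrist_torque [-0.0161 -0.0127 -0.0225]
finger_gap 85.3798
scene {'camera_matrix': array([[437.42346767,   0.        , 314.78059409],
       [  0.        , 437.42346767, 206.41053703],
       [  0.        ,   0.        ,   1.        ]]), 'position': array([-408.80203933,  662.14109688,  760.29640002]), 'rotation': array([-0.44111962, -0.24032033,  0.41561999,  0.75823456])}
top {'camera_matrix': array([[424.20751958,   0.        , 322.35274531],
       [  0.        , 424.20751958, 196.30085386],
       [  0.        ,   0.        ,   1.        ]]), 'position': array([ 365.65851004,  150.38018311, 1188.89256423]), 'rotation': array([-0.69701104, -0.02354191,  0.03377539,  0.71587751])}
```

View pics/scene0.png

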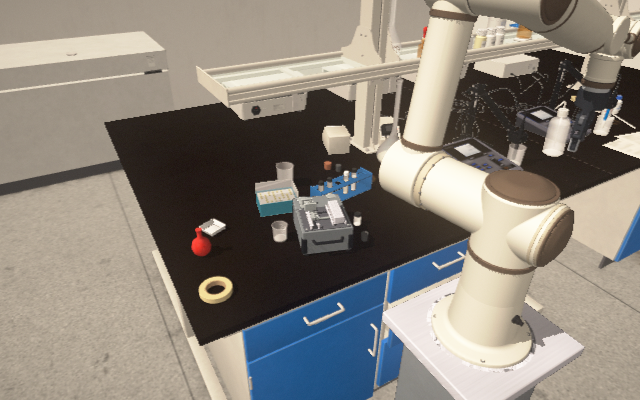

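View pics/top0.png

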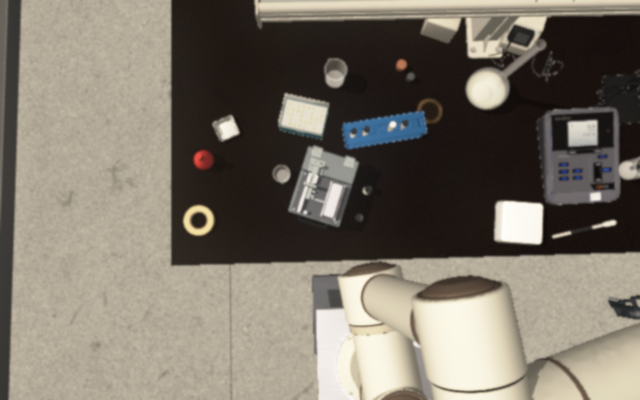

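The scene view shows the case at about (322,222). In the top view it is at about (323,187), with the catch pad at about (335,200) and the bolt at about (308,190). I'll zoom in and compute the point cloud next.

```bash
cat > h.py <<'E'
import numpy as np,cv2
from scipy.spatial.transform import Rotation as R
from workcell import r
def cloud(n,d):
    c=r.camera_params(n);K=c['camera_matrix'];q=c['rotation']
    M=R.from_quat([q[1],q[2],q[3],q[0]]).as_matrix()
    v,u=np.mgrid[:d.shape[0],:d.shape[1]]
    x=(u-K[0,2])/K[0,0]*d; y=(v-K[1,2])/K[1,1]*d
    P=np.stack([x,-y,-d],-1)@M.T+c['position']
    P[d==0]=np.nan
    return P
def proj(n,X):
    c=r.camera_params(n);K=c['camera_matrix'];q=c['rotation']
    M=R.from_quat([q[1],q[2],q[3],q[0]]).as_matrix()
    p=(np.asarray(X)-c['position'])@M
    return np.stack([K[0,0]*p[...,0]/-p[...,2]+K[0,2],K[1,1]*p[...,1]/p[...,2]+K[1,2]],-1)
def crop(n,p,u0,v0,u1,v1,s,name):
    cv2.imwrite(name,cv2.resize(p[v0:v1,u0:u1,::-1],None,fx=s,fy=s,interpolation=cv2.INTER_CUBIC))
E
python3 - <<'E'
from h import *
z=np.load("top0.npz");crop("top",z['p'],270,135,390,235,6,"pics/topc.png")
P=cloud("top",z['d'])
np.set_printoptions(linewidth=250)
print(P[150:232:4,280:372:4,2].round(0))
print(P[180,320],P[250,250])
z=np.load("scene0.npz");crop("scene",z['p'],255,180,385,265,6,"pics/scenec.png")
E
```

```text
[[ -1.  -5.  -2.  -4.   1.   1.  -0.  78.  84.  82.  79.   2.  -6.  -0.   2.  -4.  -2.   2.   1.   0.  -1.   0.   1.]
 [  3.   3.  -2.  -1.   4.   3.  -4.  81.  78.  79.  81.  80.  78.  79.  -0.  -4.   0.   2.   0.   0.   1.   2.   1.]
 [  2.  -1.   2.  -3.  -5.   2.  -2.  81.  83.  81.  77.  79.  78.  80.  79.  77.  83.  75.  76.  -2.   2.   3.   2.]
 [ -1.   2.   1.   1.   7.  -6.  84.  83.  96.  92.  83.  84.  79.  77.  82.  80.  81.  83.  81.  78.  -1.  -2.   0.]
 [ 49.  46.   0.   5.  -2.  -2.  78.  84.  85.  92.  99.  83.  78.  80.  79.  74.  80.  82.  83.  77.   1.  -2.  -3.]
 [ -0.   1.  46.  -1.  -0.   1.  31.  81.  97.  94.  83.  81.  77.  81.  81.  76.  81.  80.  75.  77.   4.  -4.  -2.]
 [  2.  -1.   5.   0.   3.  80.  83.  83.  96.  96.  84.  79.  80.  77.  83.  84.  82.  81.  80.  -1.   0.   0.  -1.]
 [  4.   1.  49.  -1.  -3.  79.  82.  96.  91.  99.  85.  85.  77.  75.  82.  81.  79.  81.  84.  -4.   2.   5.  -3.]
 [ -1.   4.  -4.  -4.  -1.  81. 118.  98.  93.  93.  81.  83.  81.  87.  80.  80.  76.  85.  81.   1.   3.   1.   2.]
 [ -1.  -3.  -5.  -0.  80.  83.  77. 1
[... 760 characters left out ...]
.   1.  -0.  -0.   2.  -2.]
 [  3.  -3.   3.  -1.  11.  76.  82.  84.  81.  83.  81. 106. 107. 105.  88.  83.  -3.  -4.  -2.  -1.  24.   2.  -1.]
 [ -6.   1.   1.   0.  -2.  52.   0.   2.  76.  79.  84.  82.  81.  83.  85.  83.  -4.   1.  -1.  23.  27.  -1.   2.]
 [  2.  -0.   1.  -1.  -0.   2.  50.  51.  48.   1.   2.  81.  78.  82.  78.  77.  -0.   2.   2.  -1.  -1.   1.  -1.]
 [ -0.   0.   4.  -1.  -3.  -1.  -0.   1.   1.  49.  49.  53.  -6.   3.  67.   2.  -0.   0.  -2.  -3.  -2.  -5.   1.]
 [ -0.  -2.  -1.  -1.  -1.   3.   1.  -2.  -0.   3.  -1.   0.   2.  -2.   0.  -1.  -0.   0.  -1.  -2.   1.  -0.  -4.]]
[498.29917958 138.14463403  83.55260891] [317.62065008 337.19846531  -2.52277324]
```

View pics/topc.png

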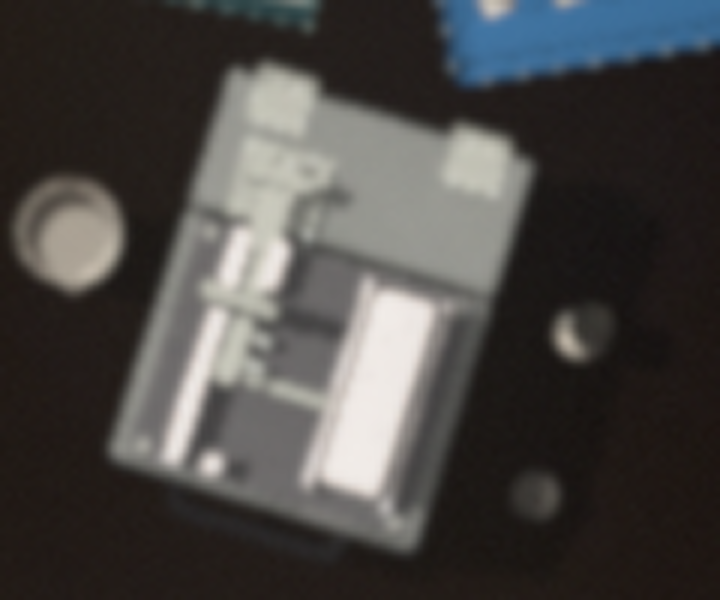

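View pics/scenec.png

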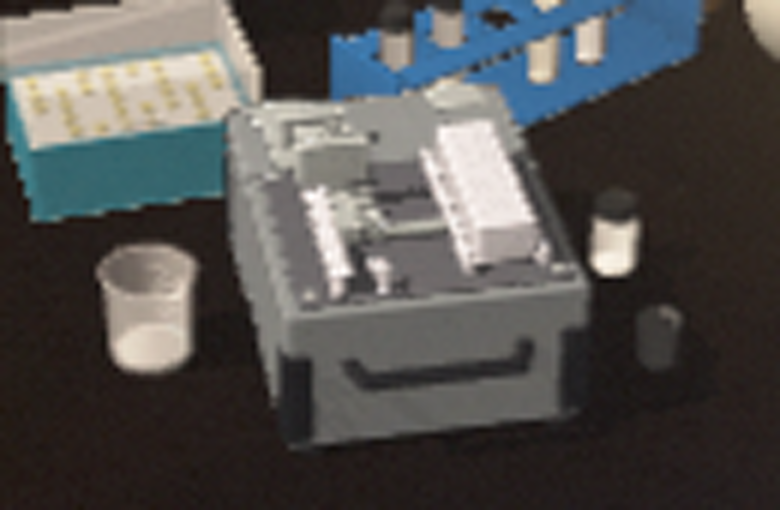

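```bash
cat > fit.py <<'E'
from h import *
from scipy.optimize import minimize
def local(X,cx,cy,th):
    c,s=np.cos(th),np.sin(th); dx=X[:,0]-cx;dy=X[:,1]-cy
    return np.stack([c*dx+s*dy,-s*dx+c*dy],-1)
def run(n):
    z=np.load(n+"0.npz");P=cloud(n,z['d']).reshape(-1,3)
    ok=(np.abs(P[:,0]-480)<180)&(np.abs(P[:,1]-130)<180)
    Q=P[ok]
    from_top=Q[(Q[:,2]>72)&(Q[:,2]<130)]
    # cluster: near case only
    m=np.zeros((400,400),np.uint8)
    rect=cv2.minAreaRect(from_top[:,:2].astype(np.float32)); print(n,len(from_top),rect)
    return Q
for n in("top","scene"):
    Q=run(n)
    T=Q[(Q[:,2]>72)&(Q[:,2]<89)]
    A=Q[(Q[:,2]>103)&(Q[:,2]<112)]
    B=Q[(Q[:,2]>114)&(Q[:,2]<126)]
    for nm,S in (("pad",A),("tab",B)):
        print(nm,len(S),np.median(S,0).round(1),cv2.minAreaRect(S[:,:2].astype(np.float32)))
E
python3 fit.py
```

```text
top 4025 ((543.947265625, 157.20091247558594), (235.83998107910156, 278.1872863769531), 71.0958251953125)
pad 350 [442.9 107.3 106.5] ((464.8626708984375, 133.57997131347656), (122.93966674804688, 87.82194519042969), 50.2349853515625)
tab 43 [481.9 164.3 118.9] ((482.5198974609375, 164.4960479736328), (32.805564880371094, 7.7690629959106445), 71.09874725341797)
scene 2083 ((516.1782836914062, 108.38467407226562), (298.83648681640625, 281.9029541015625), 85.93356323242188)
pad 218 [445.3 116.4 107. ] ((441.77825927734375, 136.29693603515625), (100.197265625, 88.66258239746094), 89.70836639404297)
tab 39 [480.6 169.  118.5] ((480.8261413574219, 170.12960815429688), (32.66339111328125, 14.593367576599121), 72.08592224121094)
```

```bash
cat > fit2.py <<'E'
from h import *
from fit import local
from scipy.optimize import minimize
th0=np.radians(-19)
for n in("top","scene"):
    z=np.load(n+"0.npz");P=cloud(n,z['d']).reshape(-1,3)
    P=P[np.isfinite(P[:,0])]
    # guess origin from tab centre top: tab at case (x_t,34). unknown; from pad (-35,-34)
    ex=np.array([np.cos(th0),np.sin(th0)]);ey=np.array([-ex[1],ex[0]])
    o=np.array([443,107])+35*ex+34*ey
    Q=P[np.linalg.norm(P[:,:2]-o,axis=1)<150]
    L=local(Q,*o,th0); near=(np.abs(L[:,0]+5)<115)&(np.abs(L[:,1])<95)
    Q=Q[near]
    # top-of-case edges: sides
    hi=(Q[:,2]>70)
    if n=="scene": print(len(Q))
    def cost(p):
        L=local(Q,*p); sd=np.maximum(np.abs(L[:,0]+5)-90,np.abs(L[:,1])-70)
        e=1/(1+np.exp(sd/1.0)); lo=Q[:,2]<15 if n=="top" else Q[:,2]<60
        return ((1-e)*hi).sum()+(e*(~hi)).sum()
    best=minimize(cost,[*o,th0],method='Nelder-Mead',options=dict(initial_simplex=[[*o,th0],[o[0]+6,o[1],th0],[o[0],o[1]+6,th0],[*o,th0+.05]]))
    print(n,"case",best.x[:2].round(1),np.degrees(best.x[2]).round(2),best.fun)
    def costp(p,q):
        pass
    b=best.x
    L=local(Q,*b)
    A=(Q[:,2]>103)&(Q[:,2]<112)&(np.abs(L[:,1]+34)<25)
    B=(Q[:,2]>113)&(Q[:,2]<126)
    for nm,S in(("pad",A),("tab",B)):
        l=L[S];print(nm,S.sum(),l.mean(0).round(1),np.percentile(l,[2,98],axis=0).round(1),Q[S,2].mean().round(1))
    C=(np.abs(L[:,1]+20)<20)&(np.abs(L[:,0]-50)<25); print("hatch z",Q[C,2].mean(), "bench z", P[(np.abs(P[:,2])<12)][:,2].mean())
E
python3 fit2.py | grep -v Area
```

```text
top 4025 ((543.947265625, 157.20091247558594), (235.83998107910156, 278.1872863769531), 71.0958251953125)
pad 350 [442.9 107.3 106.5] ((464.8626708984375, 133.57997131347656), (122.93966674804688, 87.82194519042969), 50.2349853515625)
tab 43 [481.9 164.3 118.9] ((482.5198974609375, 164.4960479736328), (32.805564880371094, 7.7690629959106445), 71.09874725341797)
scene 2083 ((516.1782836914062, 108.38467407226562), (298.83648681640625, 281.9029541015625), 85.93356323242188)
pad 218 [445.3 116.4 107. ] ((441.77825927734375, 136.29693603515625), (100.197265625, 88.66258239746094), 89.70836639404297)
tab 39 [480.6 169.  118.5] ((480.8261413574219, 170.12960815429688), (32.66339111328125, 14.593367576599121), 72.08592224121094)
top case [488.5 127.2] -18.95 136.3309735737427
pad 344 [-36.7 -34. ] [[-77.9 -47.4]
 [  5.2 -20.6]] 106.6
tab 43 [-17.9  33.5] [[-21.6  17.5]
 [-14.   48.9]] 119.0
hatch z 80.00281232026026 bench z -0.27332284930204376
3888
scene case [491.2 127. ] -18.81 351.6573680300249
pad 186 [-45.9 -30.3] [[-85.5 -44.1]
 [  0.3 -17.5]] 106.8
tab 42 [-23.7  36.9] [[-30.1  21.8]
 [-16.6  52.7]] 117.6
hatch z 80.52144358221487 bench z 0.07344391450542981
```

```bash
cat > mv.py <<'E'
from h import *
def mat(q): return R.from_quat([q[1],q[2],q[3],q[0]])
O=np.array([487.2,127.4]);TH=np.radians(-18.95)
EX=np.array([np.cos(TH),np.sin(TH)]);EY=np.array([-EX[1],EX[0]])
def w(cx,cy,z): return np.array([*(O+cx*EX+cy*EY),z])
def to_case(p): d=np.asarray(p[:2])-O; return np.array([d@EX,d@EY,p[2]])
def rel(target,yaw=TH,s=None):
    s=s or r.get_state(); M=mat(s['eef_rot'])
    off=M.inv().apply(target-np.array(s['position']))
    T=R.from_matrix(np.array([[np.cos(yaw),np.sin(yaw),0],[np.sin(yaw),-np.cos(yaw),0],[0,0,-1]]))
    return off/1000,np.degrees((M.inv()*T).as_rotvec())
E
python3 - <<'E'
from mv import *
s=r.get_state(); print(M:=mat(s['eef_rot']).as_matrix().round(3))
print(rel(w(3,0,240)),w(3,0,240))
P=cloud("top",np.load("top0.npz")['d']).reshape(-1,3); P=P[np.isfinite(P[:,0])]
a=np.array([209,-535.]);b=w(3,0,0)[:2];t=np.clip((P[:,:2]-a)@(b-a)/((b-a)@(b-a)),0,1)
dd=np.linalg.norm(P[:,:2]-(a+t[:,None]*(b-a)),axis=1)
for k in np.arange(0,1,.1):
    m=(dd<100)&(t>=k)&(t<k+.1)&(P[:,2]<400); print(k,m.sum(),P[m,2].max() if m.any() else None)
E
```

```text
[[ 0.931  0.364 -0.   ]
 [ 0.364 -0.931  0.002]
 [ 0.    -0.002 -1.   ]]
(array([ 0.5023352 , -0.51372861, -0.00855327]), array([-1.00545194e-01,  1.49102054e-02,  4.03095169e+01])) [490.03740698 126.42577127 240.        ]
0.0 1664 349.77462540841555
0.1 759 49.18963072694123
0.2 1082 50.06726156040668
0.30000000000000004 1382 48.63418158684112
0.4 1449 6.970223317800674
0.5 1724 6.829467563589333
0.6000000000000001 1807 8.382451397352725
0.7000000000000001 1809 7.957699266049531
0.8 1758 81.49258230402938
0.9 1902 112.60252931274431
```

Call:
carry_out(rows=[{"offset":[0.014,-0.0143,-0.005],"angular":[0,0,1],"jaw":0.3},{"offset":[0.04,-0.041,-0.01],"angular":[0,0,3],"jaw":0.3},{"offset":[0.07,-0.072,-0.01],"angular":[0,0,5.5],"jaw":0.3},{"offset":[0.1,-0.102,-0.01],"angular":[0,0,8],"jaw":0.3},{"offset":[0.13,-0.133,-0.01],"angular":[0,0,10.5],"jaw":0.3},{"offset":[0.16,-0.164,-0.01],"angular":[0,0,13],"jaw":0.3},{"offset":[0.19,-0.194,-0.01],"angular":[0,0,15.5],"jaw":0.3},{"offset":[0.22,-0.225,-0.01],"angular":[0,0,18],"jaw":0.3},{"offset":[0.25,-0.256,-0.01],"angular":[0,0,20.5],"jaw":0.3},{"offset":[0.28,-0.286,-0.01],"angular":[0,0,23],"jaw":0.3},{"offset":[0.31,-0.317,-0.01],"angular":[0,0,25.5],"jaw":0.3},{"offset":[0.34,-0.348,-0.01],"angular":[0,0,28],"jaw":0.3},{"offset":[0.37,-0.378,-0.01],"angular":[0,0,30.5],"jaw":0.3},{"offset":[0.4,-0.409,-0.01],"angular":[0,0,33],"jaw":0.3},{"offset":[0.43,-0.44,-0.01],"angular":[0,0,35.5],"jaw":0.3},{"offset":[0.46,-0.47,-0.01],"angular":[0,0,37.5],"jaw":0.3},{"offset":[0.485,-0.496,-0.01],"angular":[0,0,39.2],"jaw":0.3},{"offset":[0.498,-0.51,-0.01],"angular":[0,0,40],"jaw":0.3},{"offset":[0.502,-0.514,-0.01],"angular":[0,0,40.3],"jaw":0.3},{"offset":[0.502,-0.514,-0.01],"angular":[0,0,40.3],"jaw":0.3}])

```text
t: 2.6
position: [489.5, 125.8, 241.0]
eef_rot: [0.0, 0.986, -0.164, -0.0]
force: [1.2, 0.5, -0.5]
finger_gap: 55.2
```

```bash
python3 - <<'E'
from mv import *
for n in("scene","top"):
    p,d=r.get_image(n); np.savez(n+"1.npz",p=p,d=d)
    crop(n,p,*( (240,110,400,230) if n=="scene" else (270,135,390,235)),5,f"pics/{n}1.png")
s=r.get_state();print(s['position'],to_case(s['position']),s['force'],s['joints'].round(3) if hasattr(s['joints'],'round') else s['joints'])
print(rel(w(3,0,240)))
E
```

```text
[489.50271494 125.32279341 241.20989687] [  2.85247126  -1.21683648 241.20989687] [0.12412125 0.02057756 0.49644759] [ 0.011 -0.031  1.776 -0.     1.397  1.913]
(array([ 0.00014709, -0.00121736,  0.00120942]), array([ 0.02127436,  0.00924915, -0.02989306]))
```

View pics/scene1.png

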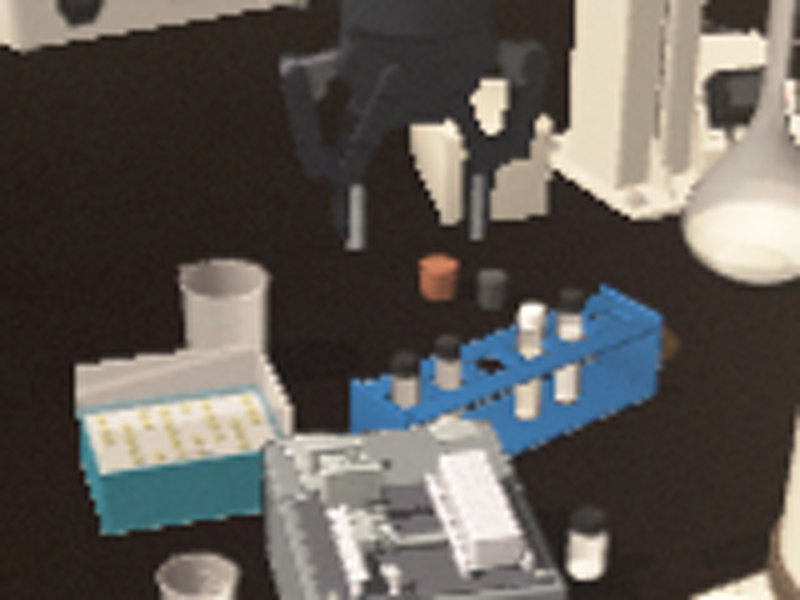

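View pics/top1.png

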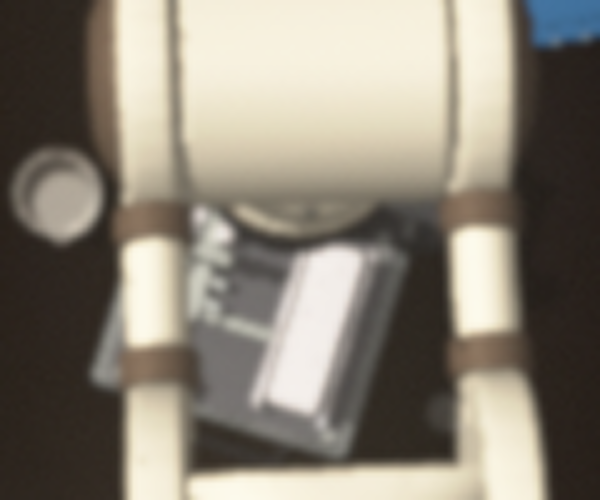

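```bash
python3 - <<'E'
from mv import *
d=np.load("scene1.npz")['d'];P=cloud("scene",d)
Q=P.reshape(-1,3);L=np.c_[(Q[:,:2]-O)@EX,(Q[:,:2]-O)@EY,Q[:,2]]
m=(abs(L[:,0])<40)&(abs(L[:,1])<70)&(L[:,2]>205)&(L[:,2]<300)
S=L[m]
for lo in range(205,300,8):
    for sg in(1,-1):
        k=S[(S[:,2]>=lo)&(S[:,2]<lo+8)&(S[:,1]*sg>0)]
        if len(k): print(lo,sg,len(k),np.percentile(k[:,:2],[5,50,95],axis=0).round(1).tolist(),k[:,2].min().round(1))
print(proj("scene",w(3,0,241)),proj("scene",w(3,35,236)),proj("scene",w(3,-35,236)))
E
python3 - <<'E'
import cv2,numpy as np
p=np.load('scene1.npz')['p'];cv2.imwrite('pics/fing.png',cv2.resize(p[115:170,290:355,::-1],None,fx=10,fy=10,interpolation=cv2.INTER_NEAREST))
E
```

```text
245 1 6 [[-12.0, 29.2], [-6.6, 32.7], [-0.7, 37.8]] 245.8
245 -1 10 [[-11.5, -37.8], [-5.4, -29.7], [5.3, -27.2]] 245.2
253 1 18 [[-10.8, 29.0], [-7.4, 34.5], [-0.4, 41.9]] 253.0
253 -1 15 [[-12.8, -38.3], [-7.7, -29.9], [7.7, -27.0]] 253.1
261 1 20 [[-11.1, 28.8], [-6.2, 36.1], [6.7, 41.9]] 261.5
261 -1 20 [[-9.9, -38.8], [-6.0, -29.8], [5.9, -26.9]] 261.2
269 1 20 [[-9.7, 28.7], [-4.6, 36.1], [7.8, 41.9]] 269.1
269 -1 15 [[-9.8, -39.2], [-4.9, -31.7], [3.8, -27.0]] 270.0
277 1 16 [[-9.8, 28.8], [-5.9, 35.1], [6.5, 41.8]] 277.3
277 -1 23 [[-9.7, -40.5], [-4.6, -29.7], [6.1, -27.0]] 277.2
285 1 25 [[-12.8, 31.5], [-8.6, 39.5], [-3.5, 51.9]] 285.0
285 -1 20 [[-12.3, -49.1], [-8.1, -36.2], [0.5, -28.7]] 285.8
293 1 39 [[-12.3, 29.0], [-8.2, 41.9], [10.8, 59.4]] 293.2
293 -1 36 [[-12.1, -55.7], [-9.4, -43.0], [4.9, -27.7]] 293.1
[321.94046522 158.76727093] [308.9677599  161.54417678] [334.74897191 159.38705149]
```

View pics/fing.png

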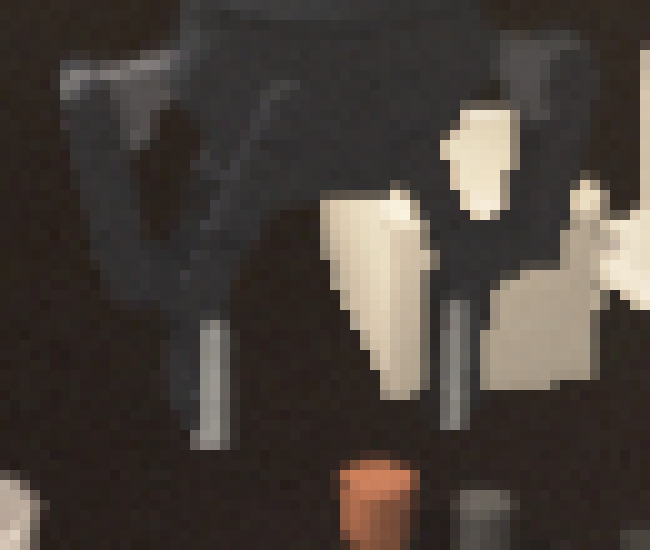

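Call:
carry_out(rows=[{"offset":[0,-0.0005,0.015],"angular":[0,0,0],"jaw":0.3},{"offset":[0,-0.001,0.04],"angular":[0,0,0],"jaw":0.3},{"offset":[0,-0.001,0.07],"angular":[0,0,0],"jaw":0.3},{"offset":[0,-0.001,0.095],"angular":[0,0,0],"jaw":0.3},{"offset":[0,-0.001,0.112],"angular":[0,0,0],"jaw":0.3},{"offset":[0,-0.001,0.119],"angular":[0,0,0],"jaw":0.3},{"offset":[0,-0.001,0.119],"angular":[0,0,0],"jaw":0.3}])

```text
t: 3.58
position: [490.0, 126.9, 122.2]
eef_rot: [0.0, 0.986, -0.165, -0.0]
force: [1.2, 0.4, 0.4]
finger_gap: 55.3
```

```bash
cat > look.py <<'E'
import sys
from mv import *
i=sys.argv[1]
p,d=r.get_image("scene"); np.savez(f"scene{i}.npz",p=p,d=d)
crop("scene",p,275,150,375,240,8,f"pics/scene{i}.png")
s=r.get_state();print(s['t'],to_case(s['position']).round(2),np.round(s['force'],2),np.round(s['wrist_torque'],3))
f=np.array(s['force']);print("case force",(f[:2]@EX).round(2),(f[:2]@EY).round(2))
E
python3 look.py 2
```

```text
3.625 [  3.3    0.64 122.88] [-1.26  1.17 -0.44] [-0.021 -0.029 -0.033]
case force -1.57 0.7
```

View pics/scene2.png

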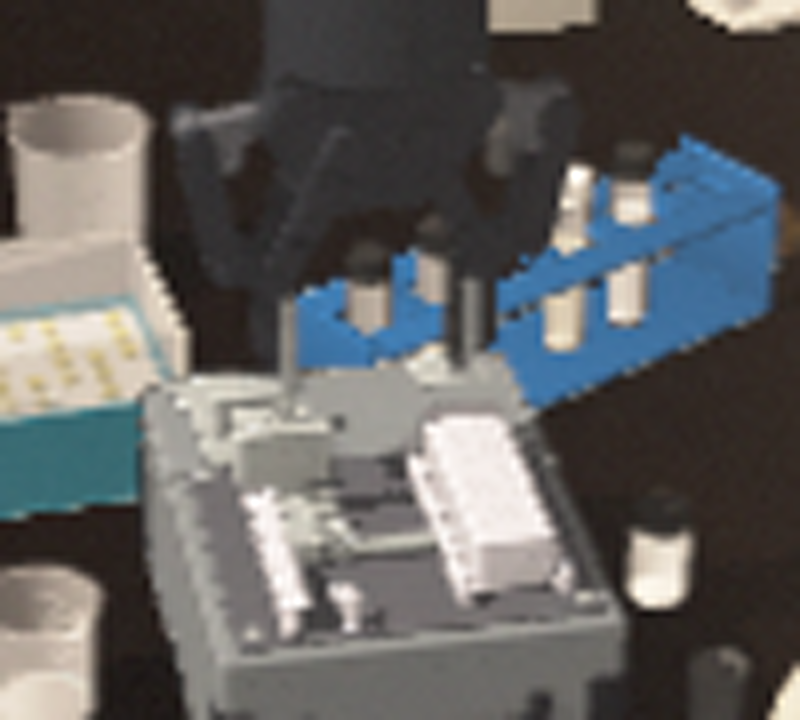

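```bash
python3 - <<'E'
from mv import *
p=np.load("scene2.npz")['p'];u0,v0,S=275,150,8
im=cv2.resize(p[150:240,275:375,::-1],None,fx=8,fy=8,interpolation=cv2.INTER_CUBIC)
def poly(pts,c):
    q=((proj("scene",np.array([w(*a) for a in pts]))-[u0,v0]+.5)*S).astype(int)
    cv2.polylines(im,[q.reshape(-1,1,2)],True,c,1)
box=lambda x0,x1,y0,y1,z:[(x0,y0,z),(x1,y0,z),(x1,y1,z),(x0,y1,z)]
poly(box(-21.5,-13.5,17,51,120),(0,0,255))
poly(box(-79,9,-48,-20,107),(0,255,0))
poly(box(-95,85,-70,70,80),(255,0,0))
t=128
poly(box(-8,14,28,42,t),(0,255,255));poly(box(-8,14,-42,-28,t),(0,255,255))
cv2.imwrite("pics/ov.png",im)
E
```

```text
(no output)
```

View pics/ov.png

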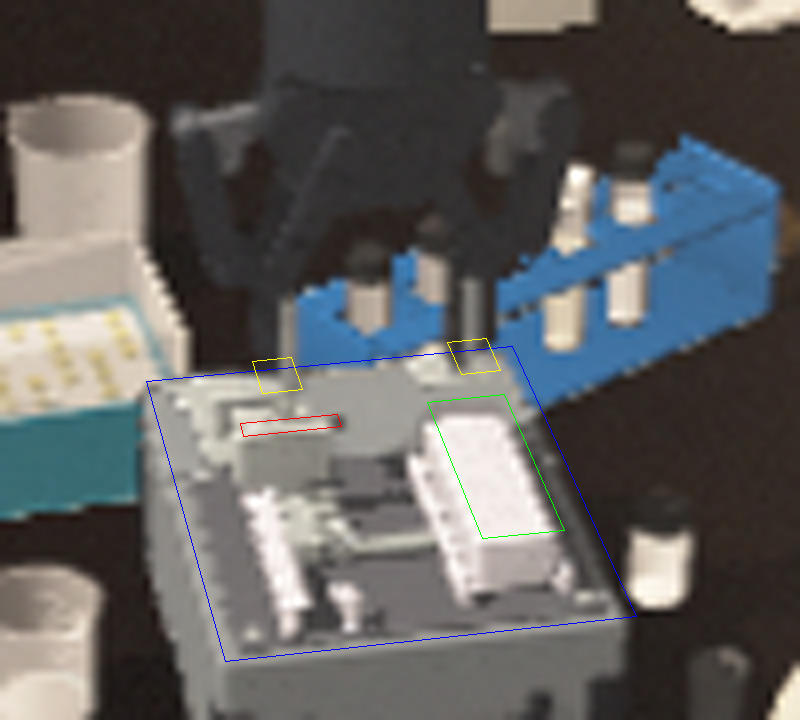

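Call:
carry_out(rows=[{"offset":[0,0,0.006],"angular":[0,0,0],"jaw":0.3},{"offset":[0,0,0.012],"angular":[0,0,0],"jaw":0.3},{"offset":[0,0,0.017],"angular":[0,0,0],"jaw":0.3},{"offset":[0,0,0.017],"angular":[0,0,0],"jaw":0.3}])

```text
t: 4.12
position: [489.6, 127.0, 104.7]
eef_rot: [0.0, 0.986, -0.164, -0.001]
force: [0.7, 1.2, 0.1]
finger_gap: 55.4
```

```bash
cat > st.py <<'E'
from mv import *
s=r.get_state();f=np.array(s['force'])
print(s['t'],"case pos",to_case(s['position']).round(2),"case F",(f[:2]@EX).round(2),(f[:2]@EY).round(2),f[2].round(2),np.round(s['wrist_torque'],3))
E
python3 st.py
```

```text
4.125 case pos [  2.4    0.4  104.73] case F 0.3 1.37 0.06 [-0.026 -0.027 -0.03 ]
```

Call:
carry_out(rows=[{"offset":[0,0,0.002],"angular":[0,0,0],"jaw":0.3},{"offset":[0,0,0.004],"angular":[0,0,0],"jaw":0.3},{"offset":[0,0,0.004],"angular":[0,0,0],"jaw":0.3}])

```text
t: 4.5
position: [490.3, 127.0, 101.6]
eef_rot: [-0.0, 0.986, -0.165, 0.0]
force: [0.0, 0.4, 3.5]
finger_gap: 55.1
```

```bash
python3 st.py
```

```text
4.5 case pos [  3.08   0.61 101.6 ] case F -0.11 0.34 3.53 [-0.03   0.188 -0.072]
```

Call:
carry_out(rows=[{"offset":[0,0,0.0015],"angular":[0,0,0],"jaw":0.3},{"offset":[0,0,0.003],"angular":[0,0,0],"jaw":0.3},{"offset":[0,0,0.0045],"angular":[0,0,0],"jaw":0.3},{"offset":[0,0,0.0055],"angular":[0,0,0],"jaw":0.3},{"offset":[0,0,0.0055],"angular":[0,0,0],"jaw":0.3}])

```text
t: 5.12
position: [490.3, 127.0, 96.0]
eef_rot: [-0.0, 0.986, -0.165, 0.0]
force: [0.5, 0.7, 5.1]
finger_gap: 55.4
```

```bash
python3 st.py; python3 look.py 3
```

```text
5.125 case pos [ 3.04  0.6  95.96] case F 0.29 0.85 5.08 [-0.117  0.097  0.017]
5.175 [ 3.06  0.6  95.99] [-0.17  0.15  4.1 ] [-0.121  0.078 -0.072]
case force -0.21 0.09
```

View pics/scene3.png

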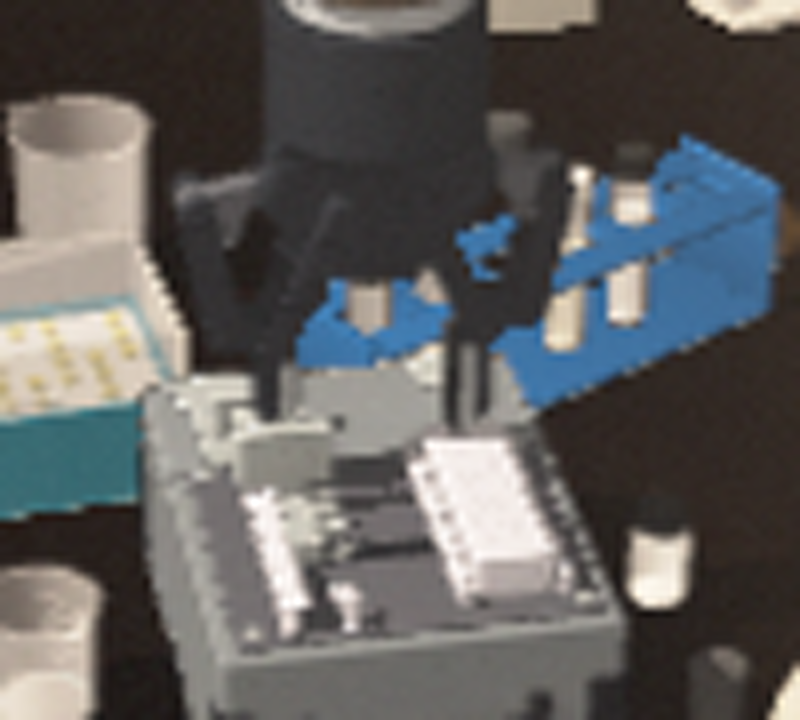

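Call:
carry_out(rows=[{"offset":[0,0,0.001],"angular":[0,0,0],"jaw":0.3},{"offset":[0,0,0.002],"angular":[0,0,0],"jaw":0.3},{"offset":[0,0,0.002],"angular":[0,0,0],"jaw":0.3}])

```text
t: 5.55
position: [490.3, 126.9, 94.7]
eef_rot: [0.0, 0.986, -0.165, 0.0]
force: [-2.3, -0.2, 11.2]
finger_gap: 55.6
```

```bash
python3 st.py
```

```text
5.55 case pos [ 3.12  0.57 94.72] case F -2.1 -0.89 11.17 [-0.347  0.62  -0.101]
```

Call:
carry_out(rows=[{"offset":[0,0,-0.0004],"angular":[0,0,0],"jaw":0.3},{"offset":[-0.002,0,-0.0004],"angular":[0,0,0],"jaw":0.3},{"offset":[-0.004,0,-0.0004],"angular":[0,0,0],"jaw":0.3},{"offset":[-0.006,0,-0.0004],"angular":[0,0,0],"jaw":0.3},{"offset":[-0.008,0,-0.0004],"angular":[0,0,0],"jaw":0.3},{"offset":[-0.01,0,-0.0004],"angular":[0,0,0],"jaw":0.3}])

```text
t: 6.3
position: [482.2, 129.9, 94.9]
eef_rot: [-0.0, 0.986, -0.165, 0.002]
force: [5.4, -1.7, 4.0]
finger_gap: 55.6
```

```bash
python3 st.py; python3 look.py 4
```

```text
6.3 case pos [-5.5   0.71 94.89] case F 5.63 0.1 3.98 [-0.447 -0.886  0.042]
6.35 [-5.71  0.72 94.89] [ 4.69 -2.16  4.9 ] [-0.467 -0.726 -0.014]
case force 5.14 -0.52
```

View pics/scene4.png

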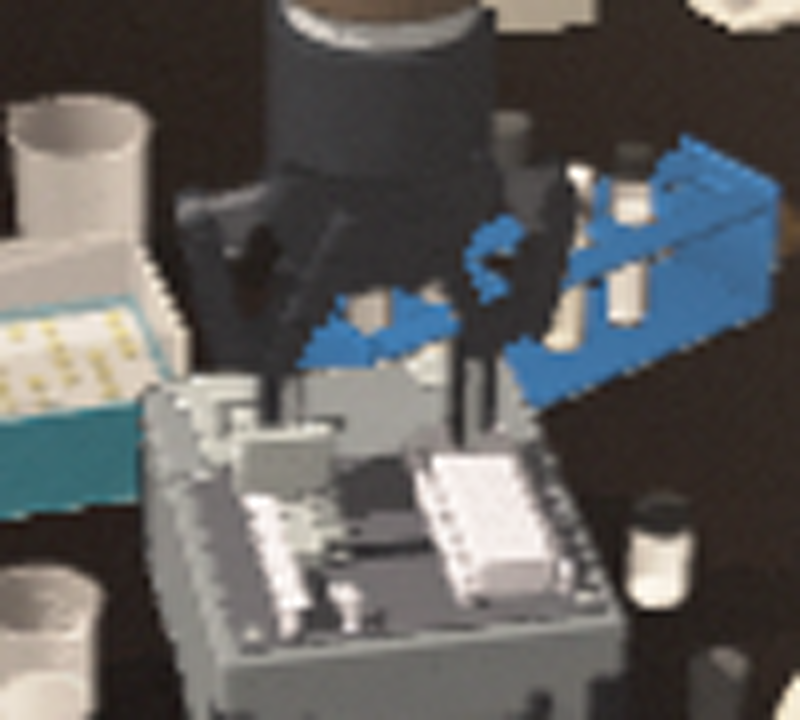

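Call:
carry_out(rows=[{"offset":[0,0,0.0003],"angular":[0,0,0],"jaw":0.3},{"offset":[-0.002,0,0.0003],"angular":[0,0,0],"jaw":0.3},{"offset":[-0.004,0,0.0003],"angular":[0,0,0],"jaw":0.3},{"offset":[-0.006,0,0.0003],"angular":[0,0,0],"jaw":0.3}])

```text
t: 6.85
position: [476.9, 131.7, 94.9]
eef_rot: [-0.0, 0.986, -0.165, 0.002]
force: [5.4, -1.9, 4.3]
finger_gap: 55.3
```

```bash
python3 st.py
```

```text
6.85 case pos [-11.19   0.75  94.9 ] case F 5.71 -0.08 4.33 [-0.537 -0.883  0.099]
```

Call:
carry_out(rows=[{"offset":[-0.002,0,0.0002],"angular":[0,0,0],"jaw":0.3},{"offset":[-0.004,0,0.0002],"angular":[0,0,0],"jaw":0.3},{"offset":[-0.006,0,0.0002],"angular":[0,0,0],"jaw":0.3},{"offset":[-0.008,0,0.0002],"angular":[0,0,0],"jaw":0.3},{"offset":[-0.01,0,0.0002],"angular":[0,0,0],"jaw":0.3},{"offset":[-0.012,0,0.0002],"angular":[0,0,0],"jaw":0.3}])

```text
t: 7.6
position: [465.7, 135.6, 94.9]
eef_rot: [-0.0, 0.986, -0.165, 0.003]
force: [4.8, -3.8, 6.1]
finger_gap: 55.3
```

```bash
python3 st.py;  python3 look.py 5
```

```text
7.6 case pos [-23.02   0.74  94.87] case F 5.77 -2.05 6.15 [-0.6   -0.874  0.007]
7.65 [-23.26   0.72  94.82] [ 5.17 -2.06  5.54] [-0.523 -0.716  0.06 ]
case force 5.56 -0.27
```

View pics/scene5.png

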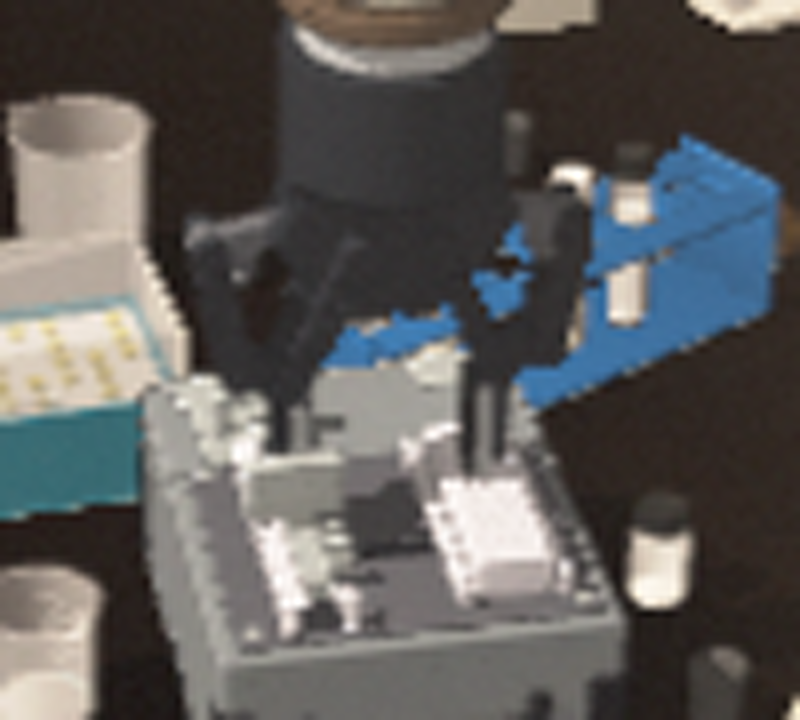

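The tab (about 295,485) has moved with the finger towards the handle, and the pad is still down under the right finger (about 485,465). I'll keep pushing.

Call:
carry_out(rows=[{"offset":[-0.002,0,0.0001],"angular":[0,0,0],"jaw":0.3},{"offset":[-0.004,0,0.0001],"angular":[0,0,0],"jaw":0.3},{"offset":[-0.006,0,0.0001],"angular":[0,0,0],"jaw":0.3},{"offset":[-0.008,0,0.0001],"angular":[0,0,0],"jaw":0.3},{"offset":[-0.01,0,0.0001],"angular":[0,0,0],"jaw":0.3},{"offset":[-0.012,0,0.0001],"angular":[0,0,0],"jaw":0.3}])

```text
t: 8.4
position: [454.2, 139.6, 94.8]
eef_rot: [0.0, 0.986, -0.164, 0.002]
force: [5.1, -2.5, 7.0]
finger_gap: 55.7
```

```bash
python3 st.py
```

```text
8.4 case pos [-35.2    0.77  94.8 ] case F 5.65 -0.75 6.98 [-0.562 -0.791  0.065]
```

Call:
carry_out(rows=[{"offset":[-0.001,0,0.0001],"angular":[0,0,0],"jaw":0.3},{"offset":[-0.002,0,0.0001],"angular":[0,0,0],"jaw":0.3},{"offset":[-0.003,0,0.0001],"angular":[0,0,0],"jaw":0.3},{"offset":[-0.004,0,0.0001],"angular":[0,0,0],"jaw":0.3}])

```text
t: 8.9
position: [451.7, 140.4, 94.9]
eef_rot: [0.0, 0.986, -0.165, 0.004]
force: [10.8, -4.3, 1.5]
finger_gap: 56.0
```

```bash
python3 st.py
```

```text
8.9 case pos [-37.83   0.77  94.9 ] case F 11.59 -0.61 1.48 [-0.979 -1.705 -0.117]
```

Call:
carry_out(rows=[{"offset":[-0.001,0,0.0003],"angular":[0,0,0],"jaw":0.3},{"offset":[-0.001,0,0.0003],"angular":[0,0,0],"jaw":0.3}])

```text
t: 9.15
position: [451.6, 140.4, 94.9]
eef_rot: [0.0, 0.986, -0.165, 0.005]
force: [11.1, -5.3, 1.2]
finger_gap: 55.6
```

```bash
python3 st.py; python3 look.py 6
```

```text
9.15 case pos [-37.86   0.78  94.91] case F 12.26 -1.42 1.18 [-1.061 -1.79  -0.232]
9.2 [-37.85   0.78  94.9 ] [11.36 -4.72  2.4 ] [-1.067 -1.764 -0.243]
case force 12.28 -0.78
```

View pics/scene6.png

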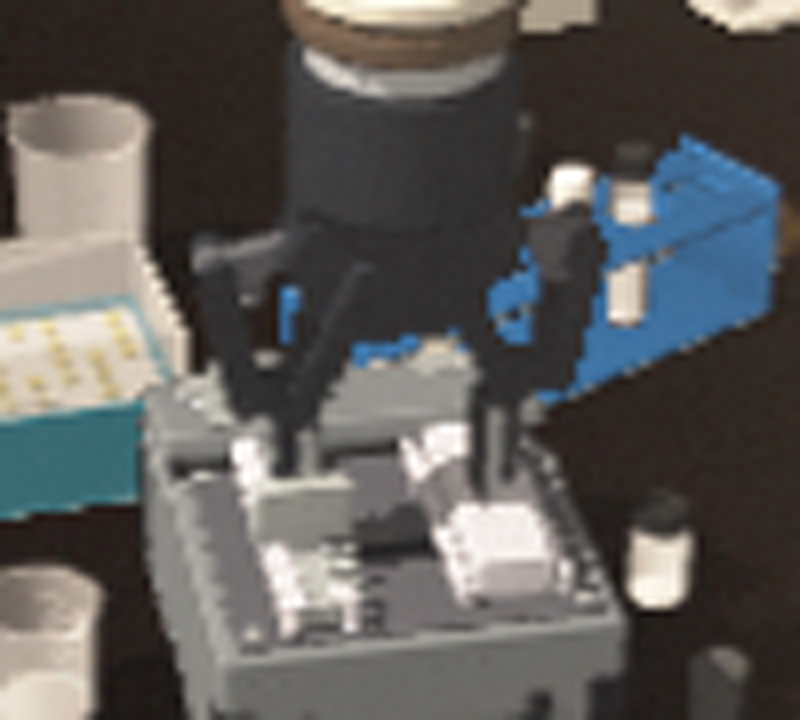

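Call:
carry_out(rows=[{"offset":[0.002,0,0],"angular":[0,0,0],"jaw":0.3},{"offset":[0.0025,0,-0.001],"angular":[0,0,0],"jaw":0.3},{"offset":[0.003,0,-0.003],"angular":[0,0,0],"jaw":0.3},{"offset":[0.0035,0,-0.006],"angular":[0,0,0],"jaw":0.3},{"offset":[0.004,0,-0.01],"angular":[0,0,0],"jaw":0.3},{"offset":[0.005,0,-0.014],"angular":[0,0,0],"jaw":0.3},{"offset":[0.006,0,-0.02],"angular":[0,0,0],"jaw":0.3},{"offset":[0.006,0,-0.03],"angular":[0,0,0],"jaw":0.3},{"offset":[0.006,0,-0.05],"angular":[0,0,0],"jaw":0.3},{"offset":[0.006,0,-0.08],"angular":[0,0,0],"jaw":0.3},{"offset":[0.006,0,-0.12],"angular":[0,0,0],"jaw":0.3},{"offset":[0.006,0,-0.15],"angular":[0,0,0],"jaw":0.3},{"offset":[0.006,0,-0.16],"angular":[0,0,0],"jaw":0.3},{"offset":[0.006,0,-0.16],"angular":[0,0,0],"jaw":0.3}])

```text
t: 10.95
position: [453.0, 139.8, 253.2]
eef_rot: [-0.0, 0.986, -0.164, -0.0]
force: [0.4, -0.1, -0.3]
finger_gap: 55.4
```

```bash
python3 st.py; python3 look.py 7; python3 - <<'E'
from mv import *
P=cloud("scene",np.load("scene7.npz")['d']).reshape(-1,3)
L=np.c_[(P[:,:2]-O)@EX,(P[:,:2]-O)@EY,P[:,2]]
A=(abs(L[:,1]+34)<11)&(L[:,0]>-75)&(L[:,0]<-10);print("pad z",np.median(L[A,2]),A.sum())
B=(L[:,2]>113)&(L[:,2]<126)&(abs(L[:,1]-34)<22)&(L[:,0]>-90)&(L[:,0]<20);print("tab",B.sum(),L[B].mean(0),np.percentile(L[B],[5,95],axis=0))
for x in range(20,90,10):
    C=(abs(L[:,1]+20)<25)&(abs(L[:,0]-x)<5)&(L[:,2]>60)&(L[:,2]<140);print(x,C.sum(),np.median(L[C,2]).round(1))
E
```

```text
10.95 case pos [-36.4    0.59 253.18] case F 0.45 0.06 -0.31 [-0.01   0.08   0.034]
11.0 [-36.85   0.35 252.15] [-0.6  -0.33 -0.15] [ 0.024  0.019 -0.014]
case force -0.46 -0.5
pad z 349.8141879440714 538
tab 47 [-55.91901673  37.40927122 117.69425589] [[-60.25850993  22.45270198 113.72419927]
 [-50.74077622  52.98089857 121.16658646]]
20 32 90.6
30 18 93.9
40 23 91.6
50 13 88.3
60 21 86.0
70 16 84.3
80 14 81.5
```

View pics/scene7.png

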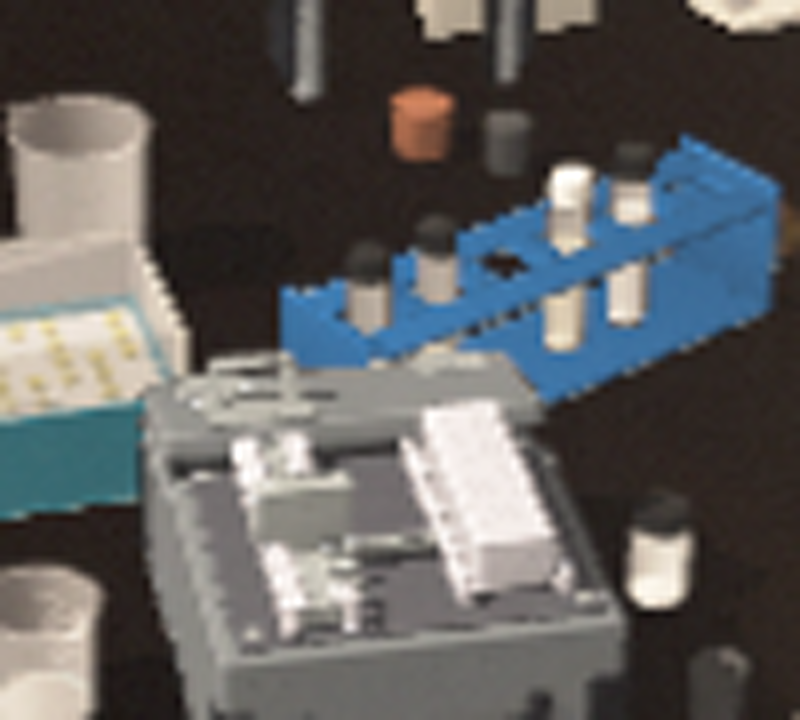

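```bash
python3 - <<'E'
from mv import *
for i in(2,3,7):
    P=cloud("scene",np.load(f"scene{i}.npz")['d']).reshape(-1,3)
    L=np.c_[(P[:,:2]-O)@EX,(P[:,:2]-O)@EY,P[:,2]]
    A=(abs(L[:,1]+34)<9)&(L[:,0]>-70)&(L[:,0]<-25)&(L[:,2]<130)
    print(i,"pad z",np.median(L[A,2]),A.sum())
    B=(L[:,2]>113)&(L[:,2]<126)&(abs(L[:,1]-34)<22)&(L[:,0]>-90)&(L[:,0]<-5);print("tab x",B.sum(),np.median(L[B,0]))
s0=np.load("scene0.npz")['p'].astype(int);s7=np.load("scene7.npz")['p'].astype(int)
for nm,(u0,v0,u1,v1) in dict(beaker=(268,218,292,245),vial=(350,208,364,228),stopper=(358,228,372,245),tape=(195,272,236,306)).items():
    print(nm,np.abs(s7-s0)[v0:v1,u0:u1].mean().round(1))
print("handing in"); print(r.hand_in()); print(r.get_state()['t'])
E
```

```text
2 pad z 106.9709615904585 59
tab x 40 -20.025344436056862
3 pad z 100.57007087971857 58
tab x 48 -18.82450073846922
7 pad z 107.73654894359686 57
tab x 47 -56.09088950837488
beaker 4.6
vial 3.9
stopper 5.3
tape 4.3
handing in
the job is handed in; nothing more can be done
None
the job is handed in; nothing more can be done
```

The case is unlocked, its hatch is ajar, and I've handed the job in at about 11 s of the 32 s allowed.

With the jaws about 55 mm apart, I pressed the catch pad down to its stop with one fingertip. I kept it pressed while the other fingertip pushed the bolt's tab to its end stop. The last push reached about 12 N and the tab stopped moving. I then eased off and lifted straight up, so the catch could spring back.

**Last checks before handing in:**
- **Catch:** the pad top measured 107.7 mm above the bench; it was about 107 mm before pressing and about 100.6 mm partway down. It has come back up.
- **Bolt:** the tab moved about 36–37 mm by camera, against 38 mm nominal, and up to 3 mm of that may have been slack at the start. The force and the stall both indicate the end stop.
- **Hatch:** it rises about 13–14 mm over its length, roughly 0.25 rad.
- **Bystanders:** the beaker, vial, stopper and tape look unchanged between the first and last pictures.
- **Robot:** it is clear of everything, with force readings back to about zero.

**What disagreed:**
- While pushing, the measured vertical force fell to between 1 and 7 N, less than the spring alone should give. The tool height stayed at 94.8–94.9 mm, within 0.2 mm of where the pad met its stop, and the bolt never blocked. I put it down to friction at the tab.
- The scene and top cameras differed by 2–3 mm on the case's position.
- My first pad-height check also counted the gripper and gave a meaningless value; the 107.7 mm is from the repeat.

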